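# Set up the telescopic inspection lamp at the lapping machine

## Task

Take the telescopic lamp post out of the wooden rack, gripping it so that its release button stays out and it stays closed, and stand it upright and fully home in the bore of the aluminium clamp block. Then squeeze the release button in the lamp's grip and, keeping it squeezed, draw the lamp up past the first stop to the second stop, with the foot staying home in the bore. Finish while holding it there, button squeezed and lamp fully drawn up for a look at the lap; leave everything else where it stands.

Things in the scene. Friction and masses are not known exactly. Their poses are not given: they have to be found in the camera images.
- lamp_post: telescopic lamp post, upright in one of the rack's three holes (varies). Brass foot and aluminium outer tube 22 mm wide, black collar 132-140 mm above the foot, then the moving part: conical aluminium shade 68 mm wide at 144-162 mm and a black grip block at 162-218 mm (closed). Origin: centre of foot's underside; z up the tube, x to the button's side. Outer tube 0.42 kg +-15 %, moving part 0.2 kg
- post_foot (a point): centre of the underside of the lamp post's foot
- lamp_grip (a point): on the post's axis, in the grip block at the height of the button's middle; moves with the lamp (192 mm above the foot closed, 292 mm at the second stop). Block: 30 mm up to it from the shade and 26 mm on to its top; 26 mm wide between its two plain sides (along y), 30 mm thick along x; on the +x side the button stands out 6 mm more. Axes as lamp_post
- lamp_stem (a joint): how far the lamp is drawn out of the outer tube, m: 0 closed, 0.050 first stop, 0.100 second stop and solid end. A spring latch locks it when closed and at each stop unless the button is pressed; with the button pressed it slides freely (friction 0.6 N, moving part 2 N) and sinks if not held, or the outer tube drops if not standing. A dark groove leaves the collar at each stop
- release (a joint): travel of the release button, m: 0 out, 0.005 fully in; latch free from 0.0035. A grey bar 16 mm wide, 34 mm tall in the grip's +x side, pressed straight into the block; 2 N to start, 5 N fully in. Squeezing the block along x, a finger on the button and one on the side opposite, presses it (31 mm are left between the fingers); squeezing the plain sides along y leaves it out
- clamp_block: aluminium clamp block, 60 x 54 mm, 50 mm tall, with a black lever at its side, on a dark steel base plate 90 x 74 x 8 mm; an upright round bore in the middle of its top takes the lamp post. Fixed; place and yaw vary. Origin under its centre at table height
- socket_mouth (a point): centre of the bore's mouth in the clamp block's top, 58 mm above the table; bore 24 mm wide with a 3 mm chamfer, 40 mm deep (the post's foot is 22 mm)
- socket_floor (a point): centre of the bore's floor, 18 mm above the table: the foot's underside rests here when the post is fully home
- rack: wooden accessory rack, 75 x 250 x 45 mm, fixed, with three blind holes 25 mm wide, 32 mm deep, in a row along its y, 85 mm apart, the middle one at its centre; the feet stand 13 mm above the table. Origin under its centre. Place and yaw vary
- spare_roller: bystander, to be left alone: a grooved steel guide roller (42 mm across) on a 22 mm pin, 70 mm tall, standing in a hole of the rack
- setting_pin: bystander, to be left alone: a plain dark steel pin, 22 mm across with a 32 mm knurled head, 79 mm tall, standing in a hole of the rack
- weight_a: bystander, to be left alone: an aluminium weight, a cylinder 44 mm across, 60 mm tall with its stud, standing between rack and clamp block
- weight_b: bystander, to be left alone: a second such weight, standing at the right, near the lapping bowl
- carrier_ring: bystander, to be left alone: a flat steel ring, 60 mm across and 14 mm high, lying in front of the robot
- slurry_bottle: bystander, to be left alone: a white plastic bottle, 60 mm across, 150 mm tall, behind the rack
- wrench: bystander, to be left alone: a steel wrench, 150 mm long, lying on the right
- abrasive_jar: bystander, to be left alone: an amber jar with a white lid, 70 mm across, 75 mm tall, at the left, nearest the robot
There are look-alikes about, which are no part of the job. What is shaped like the lamp_post but green is not meant.

How it is judged:
On the way, in this order (a step that is already met when the one before it is completed fails the run):
1. the lamp post stands upright and fully home in the bore of the clamp block, still closed and with its button out (z of post_foot in the frame of socket_floor below 0.005 m and horizontal distance between post_foot and socket_floor below 0.005 m and angle between lamp_post's own z axis and vertical below 0.09 rad and value of joint lamp_stem below 0.005 m and value of joint release below 0.002 m), for 0.2 s.
2. with the button squeezed and the foot home, the lamp is drawn up to the second stop (z of post_foot in the frame of socket_floor below 0.007 m and horizontal distance between post_foot and socket_floor below 0.005 m and angle between lamp_post's own z axis and vertical below 0.09 rad and value of joint lamp_stem above 0.094 m and value of joint release above 0.0035 m), for 0.2 s.
At the end, for the whole second after the job is handed in: The gripper holds the lamp (over 3 N) with the button pressed in over 3.5 mm (latch free: only the grip carries it), still and drawn out within 6 mm of the second stop; the post is within 5 mm of the bore's axis, tilted less than 5 degrees, its foot at most 7 mm off the floor (all of step 2 and contact force between the fingers and lamp_post above 3 N and linear speed of lamp_post below 0.02 m/s and velocity of joint lamp_stem between -0.02 and 0.02 m/s); the arm keeps its last pose, push and grip.
It fails at once if the lamp is drawn out more than 10 mm before the post stands in the clamp block (value of joint lamp_stem above 0.01 m and horizontal distance between post_foot and socket_floor above 0.02 m).
It fails at once if a bystander is knocked or moved more than 30 mm (distance of any of spare_roller, setting_pin, weight_a, weight_b, carrier_ring, slurry_bottle, wrench, abrasive_jar from where it was at the start of the episode above 0.03 m).
It also fails if it takes over 67 s, if anything falls off the work surface, if the arm or the gripper's body presses on something with over 40 N, if the wrist force passes 120 N, or if a joint passes its speed limit or range.

## Robot

A 6-joint arm with a two-finger parallel gripper is mounted at the origin on the work surface. World frame = base frame: x ahead of the robot, y to its left, z up, the work surface at z = 0. Lengths are in m, angles in rad, forces in N, time in s.
With the tool pointing down it reaches from about 0.375 to 0.9 m from the base axis. Payload 3.1 kg.
Tool frame: the origin (TCP) lies at the very end of the fingers, on their centre line; the grasp point (between the pads) lies 19 mm behind it; z points along the fingers, y is the line along which they close (so a half turn about z gives the same grasp; the last joint's range is limited). The gripper opens to 87 mm and grips with 3 to 60 N. Pads are 19 mm wide; open, the fingers measure 117 mm over their backs; the gripper's body (75 mm by 190 mm) begins 51 mm behind the grasp point.
Start: joints at [-1.403, 0.527, 1.433, -0, 1.181, -0.178], TCP at [0.212, -0.588, 0.223] pointing down, gripper open.
Joint ranges: [-3.08, 3.08], [-0.75, 2.2], [0.22, 2.44], [-1.43, 4.57], [0, 2.65], [-2.85, 2.85]. Speed limits (rad/s): [2.79, 2.79, 3.14, 3.14, 3.14, 3.14].

## Interface

Orientations are given as a unit quaternion [x, y, z, w].
In Python, from rig import manip gives the robot as it stands. The module is installed in compiled form; this text tells all that it offers.
- The arm moves only by the shell command python3 -m jog 'ROWS'. ROWS is JSON, a list of rows, each a list of 7 numbers: the opening, from 0 (shut) to 1 (fully open), then the shift along the tool's x, y, z as a fraction of full scale, then the turn, a rotation vector about the tool's x, y, z as a fraction of full scale. A call has exactly 8 rows; each row is the pose to reach, as a shift and turn from the pose commanded when the call began, along the tool's axes at that moment; what a row does not reach only later rows make up. Full scale, the value 1, is 0.25 m for a shift and 60 degrees for a turn. A row lasts 1/8 s, in which the tool goes at most 62.5 mm and 10.7 degrees, less where a joint would pass 70% of its speed; a pose out of reach is approached as far as the arm can. A call with a number of a shift or a turn outside -1 to 1 is refused whole. A call with a gripper value outside its range is refused whole. The fingers move at their own pace and stop on an object; the grip force is fixed at half the most. Time passes only in rows, so rows that repeat a pose let the fingers close, or fill a call up. It gives the time, the measured TCP pose, the force, the opening and the grip force at its end, in the units of the state.
- manip.get_obs(): the state, without advancing time (a new reading comes with each control period).
- manip.read_camera(name): name is "scene" or "top" or "wrist"; returns a dict with "image" (384x512x3 uint8, red, green, blue), "intrinsics" (3x3 intrinsics, pixels), "eye" and "orientation" of the camera in the world; the wrist camera has in their place "T_tool_cam" (4x4, takes a point from camera to tool coordinates, whose origin is the TCP and whose axes are the flange's). Camera axes: x right, y up, looking along -z (the intrinsics and any distortion apply to the point x, -y, -z); pixel columns grow to the right and rows downward; lengths in m; the calibration is good to about 2 mm. A picture is of the moment at which its call begins: read the wrist's pose just before it. There is no depth.
- manip.finish_job(): hands the job in; it is judged then, once.
Trained networks look in the newest picture that a camera, given by its name, has taken for a name from the list of things; names that differ only in an ending like _2 or _b are one class to them, and where a whole thing is asked for, a point or a joint stands for the part that bears it (a point fixed in the world has none). Each returns a list of dicts, best first, with "conf" (0 to 1); they miss things now and then, are a little off and sometimes report something else, mostly with a low value. They report only what shows in the picture. A call takes as long as a camera call. They do not tell look-alikes from the thing itself.
- manip.regions_of(query, camera): "mask" (384x512 bool, what is visible of it) and "bbox" ([centre column, centre row, width, height] in pixels, round what is visible of it).
The state is a dict: "time_s": time; "joint_positions": joint angles; "dq": joint speeds; "joint_efforts": joint torques, N m; "tool_pos": TCP position; "ee_rot": TCP orientation; "contact_force": force on the tool from outside, world axes, zero at the start; "wrist_torque": the same for the moment, N m; "grip_width": finger opening in m; "grasp_force": force on a finger pad.
Only numpy, scipy, OpenCV 4.12 (cv2) and the standard library are available. Lean on these libraries where they do the work, as an engineer would, in place of code of your own. Each camera call takes 0.05 s, during which the arm holds its last target. There are 200 camera calls.

## Working session

There is one attempt and no reset: what is moved stays moved. The work goes in short steps, Python scripts to look and compute and a shell command to move; the robot and the scene stay as the last step left them, time stands still between calls to the robot, and variables do not carry over. Pictures are saved under pics/ and viewed, at most 10 in all, crops included, and the job is handed in when it is done.

```bash
mkdir -p pics; cat > h.py <<'E'
import numpy as np,cv2,json
from rig import manip
from scipy.spatial.transform import Rotation as R
def cam(name):
    o=manip.get_obs(); c=manip.read_camera(name)
    K=np.array(c["intrinsics"])
    if name=="wrist":
        T=np.array(c["T_tool_cam"]); Rt=R.from_quat(o["ee_rot"]).as_matrix()
        Rc=Rt@T[:3,:3]; e=Rt@T[:3,3]+np.array(o["tool_pos"])
    else:
        e=np.array(c["eye"]); q=np.array(c["orientation"]); Rc=R.from_quat(q).as_matrix() if q.size==4 else q
    return c["image"],K,e,Rc,c
def ray(uv,K,Rc):
    d=np.array([(uv[0]-K[0,2])/K[0,0],-(uv[1]-K[1,2])/K[1,1],-1]); return Rc@d
def atz(uv,z,K,e,Rc):
    d=ray(uv,K,Rc); return e+d*(z-e[2])/d[2]
def proj(P,K,e,Rc):
    p=Rc.T@(np.asarray(P)-e); return np.array([K[0,2]+K[0,0]*p[0]/-p[2],K[1,2]-K[1,1]*p[1]/-p[2]])
E
python3 - <<'E'
from h import *
for n in ["scene","top"]:
    im,K,e,Rc,c=cam(n); cv2.imwrite(f"pics/{n}0.png",im[:,:,::-1]); print(n,K.tolist(),e,Rc.round(3).tolist(),[k for k in c])
    for q in ["lamp_post","lamp_grip","release","clamp_block","rack","setting_pin","spare_roller","slurry_bottle","weight_a"]:
        for r in manip.regions_of(q,n)[:3]: print(q,round(r["conf"],2),np.round(r["bbox"],1))
print(manip.get_obs())
E
```

```text
scene [[393.62489926691586, 0.0, 255.79982305380446], [0.0, 393.62489926691586, 187.4650814401448], [0.0, 0.0, 1.0]] [1.23510538 0.02571837 0.71453775] [[-0.102, -0.589, 0.802], [0.995, -0.079, 0.069], [0.023, 0.804, 0.594]] ['image', 'intrinsics', 'eye', 'orientation']
lamp_post 0.93 [325.6 200.5  29.1  73.6]
lamp_post 0.65 [119.8 218.2  21.7  36. ]
lamp_post 0.56 [337.8 181.1  24.8  69.6]
lamp_grip 0.95 [340.5 162.6  20.2  34.2]
lamp_grip 0.7 [327.9 184.4  25.9  39.4]
release 0.56 [325.4 182.6  10.3  14. ]
clamp_block 0.59 [323.9 181.9   9.9  15.2]
clamp_block 0.56 [193.2 224.6  31.6  39.2]
rack 0.97 [356.4 238.5 108.7  37.8]
rack 0.19 [267.2 236.9  19.1  26.2]
setting_pin 0.58 [358.9 223.1  12.3  16.7]
spare_roller 0.56 [387.5 226.6  20.8  16.9]
slurry_bottle 0.96 [400.2 275.1  32.4  61.9]
weight_a 0.93 [268.4 236.6  18.   27.2]
weight_a 0.71 [149.3 269.9  22.4  25.8]
top [[395.5023936099525, 0.0, 259.550400804971], [0.0, 395.5023936099525, 194.25354403081613], [0.0, 0.0, 1.0]] [ 0.4104925  -0.03741836  1.0759415 ] [[0.028, 0.996, -0.084], [-0.999, 0.029, 0.013], [0.016, 0.083, 0.
[... 681 characters left out ...]
0, 'joint_positions': array([-1.40351931e+00,  5.27493918e-01,  1.43268198e+00,  1.68242307e-06,
        1.18138060e+00, -1.78507095e-01]), 'dq': array([-0.00048704, -0.00122149,  0.00120883, -0.00062093,  0.00038859,
        0.00052547]), 'joint_efforts': array([-1.20530098e-03, -4.40024650e+01, -1.76988745e+01,  6.33852230e-02,
        5.04370930e-02, -3.51782987e-06]), 'tool_pos': array([ 0.21185695, -0.58799103,  0.22255789]), 'ee_rot': array([9.85091416e-01, 1.72031690e-01, 6.76731091e-07, 1.80794469e-05]), 'contact_force': array([-0.40060442,  0.46768123, -0.38302877]), 'wrist_torque': array([ 0.00174327, -0.05219889,  0.02120229]), 'grasp_force': 0.0, 'grip_width': 0.0869775968610918}
```

```bash
python3 - <<'E'
import cv2,numpy as np
a=cv2.imread("pics/scene0.png");b=cv2.imread("pics/top0.png")
cv2.imwrite("pics/s1.png",cv2.resize(a[130:320,90:450],(792,418),interpolation=3))
cv2.imwrite("pics/t1.png",cv2.resize(b[90:300,90:410],(800,525),interpolation=3))
E
```

```text
(no output)
```

View pics/s1.png

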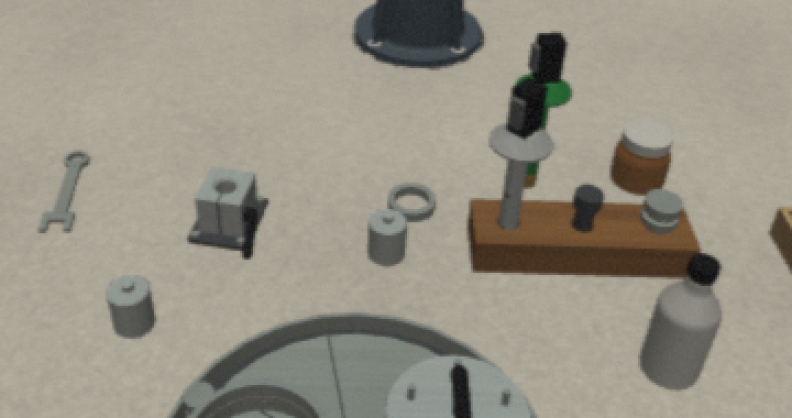

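View pics/t1.png

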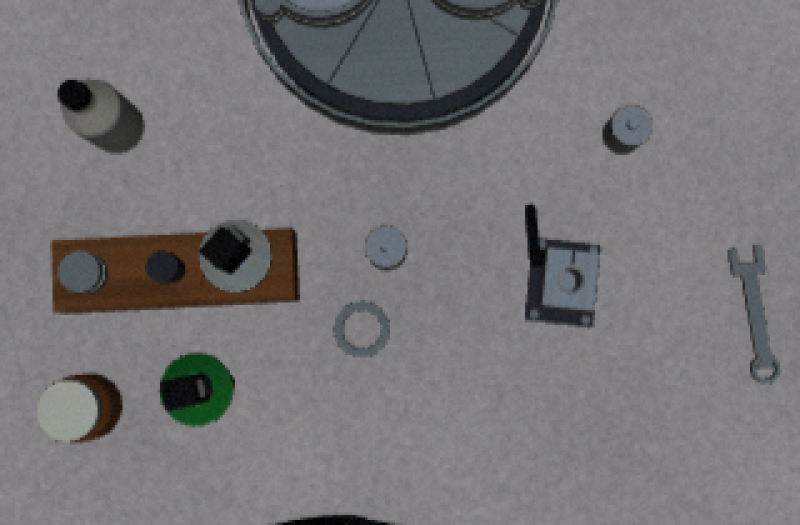

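The lamp (grey shade) stands in the rack's right-hand hole, at about top px (184,191), with its button facing ahead and right. The green one at top px (168,246) is the look-alike. The bore's mouth is at about top px (318,202).

```bash
python3 - <<'E'
from h import *
im,K,e,Rc,c=cam("top")
for q,z in [("lamp_post",.16),("lamp_grip",.2),("clamp_block",.058),("rack",.045)]:
    r=manip.regions_of(q,"top")[0]; m=r["mask"].astype(np.uint8)
    rc=cv2.minAreaRect(cv2.findNonZero(m)); print(q,rc)
    if q in("rack","clamp_block"): 
        P=np.array([atz(p,z,K,e,Rc)[:2] for p in cv2.boxPoints(rc)]); print(P.round(3).tolist(),P.mean(0))
g=im.astype(int).mean(2)
# shade ellipse: bright pixels near lamp ; black grip pixels
sub=(slice(170,215),slice(160,205))
hsv=cv2.cvtColor(im,cv2.COLOR_RGB2HSV)
dk=np.zeros(g.shape,np.uint8); dk[sub]=(g[sub]<45)
n,l,s,cc=cv2.connectedComponentsWithStats(dk); k=1+s[1:,4].argmax()
rc=cv2.minAreaRect(cv2.findNonZero((l==k).astype(np.uint8))); print("black",s[k],rc,[atz(p,.231,K,e,Rc).round(3).tolist() for p in cv2.boxPoints(rc)])
print("shade c (184,191.5)->",atz((90+235.5/2.5,90+256/2.5),.158,K,e,Rc))
print("bore",atz((90+571/2.5,90+280/2.5),.058,K,e,Rc))
cv2.imwrite("pics/t2.png",np.hstack([cv2.resize(im[165:220,155:210,::-1],(400,400),interpolation=3),cv2.resize(im[170:230,290:350,::-1],(400,400),interpolation=3)]))
E
```

```text
lamp_post ((168.3000030517578, 245.4000244140625), (28.621667861938477, 29.06888198852539), 26.56505012512207)
lamp_grip ((168.5, 246.0), (28.0, 29.0), 90.0)
clamp_block ((314.5, 196.5), (47.0, 29.0), 90.0)
[[0.555, -0.155], [0.557, -0.23], [0.435, -0.232], [0.433, -0.157]] [ 0.49467737 -0.1932975 ]
rack ((159.52334594726562, 197.9608612060547), (29.93633460998535, 98.34237670898438), 87.1014175415039)
[[0.508, 0.34], [0.529, 0.085], [0.451, 0.078], [0.431, 0.331]] [0.47987265 0.20863083]
black [169 181  21  19 228] ((180.564697265625, 188.84117126464844), (16.052854537963867, 16.812110900878906), 40.601295471191406) [[0.485, 0.145, 0.231], [0.513, 0.123, 0.231], [0.491, 0.096, 0.231], [0.463, 0.118, 0.231]]
shade c (184,191.5)-> [0.48675628 0.12548134 0.158     ]
bore [ 0.48041171 -0.20361786  0.058     ]
```

View pics/t2.png

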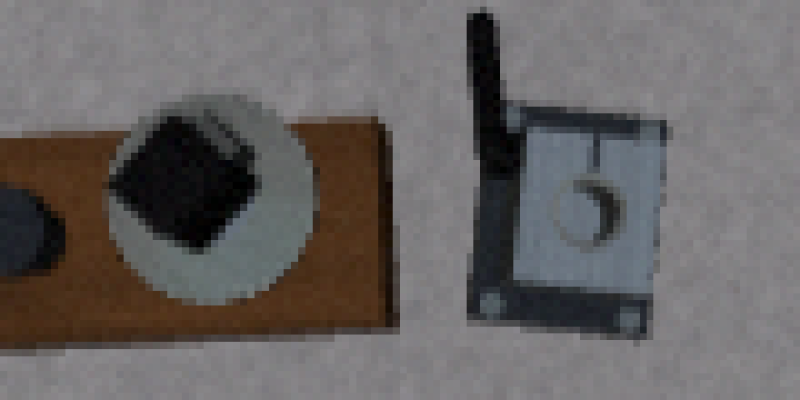

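```bash
cat >> h.py <<'E'
def Ry(yaw):  # tool down, tool-y pointing at world angle yaw (deg)
    a=np.radians(yaw+90)/2; return R.from_quat([np.cos(a),np.sin(a),0,0])
def plan(wps,start=None):
    """wps: (x,y,z,yaw) ; prints shift and turn fractions for each call, chained"""
    o=manip.get_obs(); p=np.array(o["tool_pos"]); r=R.from_quat(o["ee_rot"])
    if start is not None: p,r=np.array(start[:3]),Ry(start[3])
    for w in wps:
        q=np.array(w[:3]); s=Ry(w[3])
        print(w,"shift",(r.inv().apply(q-p)/.25).round(4),"turn",((r.inv()*s).as_rotvec()/np.radians(60)).round(4)); p,r=q,s
def st():
    o=manip.get_obs(); y=R.from_quat(o["ee_rot"]).as_matrix()[:,1]
    print("t",round(o["time_s"],2),"p",o["tool_pos"].round(4),"yaw",np.degrees(np.arctan2(y[1],y[0])).round(2),"F",o["contact_force"].round(1),"w",round(o["grip_width"],4),"g",round(o["grasp_force"],1),"j",o["joint_positions"].round(2))
E
python3 - <<'E'
from h import *
plan([(.30,-.40,.33,-30),(.40,-.18,.36,10),(.45,.02,.36,40),(.487,.105,.34,52)])
E
```

```text
(0.3, -0.4, 0.33, -30) shift [ 0.5865 -0.5879 -0.4297] turn [-0.     -0.     -0.6698]
(0.4, -0.18, 0.36, 10) shift [ 0.9621 -0.0936 -0.12  ] turn [ 0.      0.     -0.6667]
(0.45, 0.02, 0.36, 40) shift [0.7531 0.3359 0.    ] turn [ 0.   0.  -0.5]
(0.487, 0.105, 0.34, 52) shift [0.1653 0.3319 0.08  ] turn [ 0.   0.  -0.2]
```

```bash
python3 -m jog '[[1,0.05,-0.05,-0.1,0,0,-0.06],[1,0.15,-0.15,-0.2,0,0,-0.17],[1,0.25,-0.25,-0.3,0,0,-0.28],[1,0.35,-0.35,-0.4,0,0,-0.4],[1,0.45,-0.45,-0.43,0,0,-0.5],[1,0.54,-0.54,-0.43,0,0,-0.6],[1,0.587,-0.588,-0.43,0,0,-0.67],[1,0.587,-0.588,-0.43,0,0,-0.67]]' | tail -3
python3 -m jog '[[1,0.12,-0.01,-0.02,0,0,-0.08],[1,0.26,-0.03,-0.04,0,0,-0.18],[1,0.4,-0.04,-0.06,0,0,-0.28],[1,0.54,-0.05,-0.08,0,0,-0.38],[1,0.68,-0.07,-0.1,0,0,-0.48],[1,0.82,-0.08,-0.12,0,0,-0.58],[1,0.92,-0.09,-0.12,0,0,-0.64],[1,0.962,-0.094,-0.12,0,0,-0.667]]' | tail -3
python3 -m jog '[[1,0.1,0.04,0,0,0,-0.07],[1,0.2,0.09,0,0,0,-0.14],[1,0.3,0.13,0,0,0,-0.2],[1,0.4,0.18,0,0,0,-0.27],[1,0.5,0.22,0,0,0,-0.34],[1,0.62,0.28,0,0,0,-0.41],[1,0.7,0.31,0,0,0,-0.47],[1,0.753,0.336,0,0,0,-0.5]]' | tail -3
python3 -m jog '[[1,0.03,0.05,0,0,0,-0.03],[1,0.06,0.11,0,0,0,-0.06],[1,0.09,0.17,0.02,0,0,-0.1],[1,0.12,0.23,0.04,0,0,-0.14],[1,0.14,0.29,0.06,0,0,-0.17],[1,0.165,0.332,0.08,0,0,-0.2],[1,0.165,0.332,0.08,0,0,-0.2],[1,0.165,0.332,0.08,0,0,-0.2]]'
python3 - <<'E'
from h import *
st(); im,K,e,Rc,c=cam("wrist"); cv2.imwrite("pics/w1.png",im[:,:,::-1]); print(K.tolist(),e,Rc.round(2).tolist())
for P in [(.487,.125,.231),(.487,.125,.157)]: print(proj(P,K,e,Rc))
E
```

```text
contact_force: [0.4, -0.4, 0.1]
grip_width: 0.0871
grasp_force: 0.0
contact_force: [0.3, -0.1, 0.2]
grip_width: 0.0873
grasp_force: 0.0
contact_force: [0.7, 0.3, 0.2]
grip_width: 0.0872
grasp_force: 0.0
time_s: 5.25
tool_pos: [0.4868, 0.105, 0.34]
ee_rot: [0.325, 0.946, -0.0, -0.0]
contact_force: [-0.4, -0.1, 1.2]
grip_width: 0.0872
grasp_force: 0.0
t 5.25 p [0.4868 0.105  0.34  ] yaw 52.03 F [-0.4 -0.1  1.2] w 0.0872 g 0.0 j [-0.01  0.22  1.58 -0.    1.34 -0.92]
[[286.7565950807317, 0.0, 257.9036936598148], [0.0, 286.7565950807317, 195.83771060936365], [0.0, 0.0, 1.0]] [0.43136796 0.14812159 0.50283603] [[0.62, -0.76, -0.2], [0.79, 0.59, 0.16], [-0.0, -0.26, 0.97]]
[274.73079403 181.38877367]
[271.34685791 168.67159493]
```

View pics/w1.png

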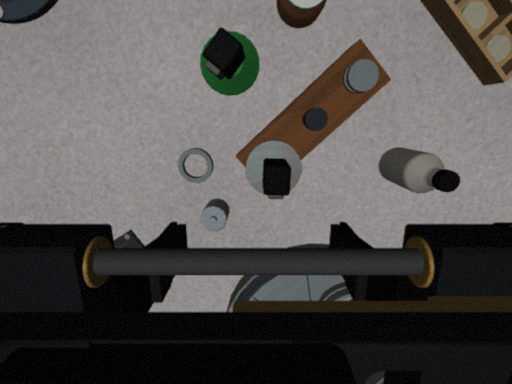

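The wrist picture shows the grey lamp's grip block at px (276,177), almost square to the tool, with its button at (275,195) facing the image bottom. I'll fit a model silhouette to it.

```bash
cat >> h.py <<'E'
from scipy.optimize import minimize
def hullmask(P,K,e,Rc,sc=4):
    u=np.array([proj(p,K,e,Rc) for p in P]); m=np.zeros((384*sc,512*sc),np.uint8)
    cv2.fillConvexPoly(m,cv2.convexHull(((u+.5)*sc-.5).round().astype(np.int32)),1)
    return cv2.resize(m.astype(np.float32),(512,384),interpolation=cv2.INTER_AREA)
def block(x,y,yaw,zf):
    c,s=np.cos(yaw),np.sin(yaw)
    return [(x+c*a-s*b,y+s*a+c*b,zf+z) for a in(-.015,.015) for b in(-.013,.013) for z in(.164,.218)]
def shade(x,y,zf):
    t=np.linspace(0,2*np.pi,40); return [(x+.034*np.cos(a),y+.034*np.sin(a),zf+.145) for a in t]
E
python3 - <<'E'
from h import *
for n,box in [("wrist",(135,205,235,315)),("top",(168,215,160,205))]:
    im,K,e,Rc,c=cam(n); r0,r1,c0,c1=box
    hsv=cv2.cvtColor(im,cv2.COLOR_RGB2HSV).astype(int); g=im.mean(2)
    dk=(g<40)[r0:r1,c0:c1].astype(np.float32)
    k,l,s,cc=cv2.connectedComponentsWithStats(dk.astype(np.uint8)); print(s[1:,4])
    dk=(l==1+s[1:,4].argmax()).astype(np.float32)
    def f(v): return np.abs(hullmask(block(v[0]*.01+.487,v[1]*.01+.125,v[2]*.1-.66,.013),K,e,Rc)[r0:r1,c0:c1]-dk).sum()
    b=min((minimize(f,[0,0,d],method="Nelder-Mead",options=dict(initial_simplex=np.array([[0,0,d],[1,0,d],[0,1,d],[0,0,d+1.5]]))) for d in(-1.5,0,1.5)),key=lambda r:r.fun)
    v=b.x; print(n,"block",v[0]*.01+.487,v[1]*.01+.125,np.degrees(v[2]*.1-.66),b.fun,dk.sum())
    # shade + block union: everything not wood/background
    pm=hullmask(shade(.487,.125,.013),K,e,Rc)>0.5
    print("shade px colour",np.median(im[pm],0), "expected shade centre",proj((.487,.125,.158),K,e,Rc), "rg", [proj(p,K,e,Rc).round(1).tolist() for p in shade(.487,.125,.013)[::10]])
    if n=="top":
        # bore: ring + dark hole, print clamp edges
        crop=cv2.resize(im[185:220,300:335,::-1],(560,560),interpolation=cv2.INTER_CUBIC)
        w=cv2.resize(cam("wrist")[0][130:210,230:320,::-1],(630,560),interpolation=cv2.INTER_CUBIC)
        cv2.imwrite("pics/c3.png",cv2.resize(np.hstack([crop,w]),(800,376)))
E
```

```text
[927]
wrist block 0.4874567646526051 0.12691440152218325 -36.122734555540625 106.25 927.0
shade px colour [103. 104. 101.] expected shade centre [271.41768625 168.63286492] rg [[288.1, 190.1], [293.3, 150.4], [252.4, 147.8], [251.7, 187.9]]
[1792    1]
top block 0.4850492929823345 0.13945567559381922 -61.62505376654457 1523.8125 1792.0
shade px colour [11. 14. 16.] expected shade centre [184.41222265 192.30166046] rg [[185.1, 177.8], [169.7, 192.5], [185.0, 206.9], [199.0, 191.0]]
```

View pics/c3.png

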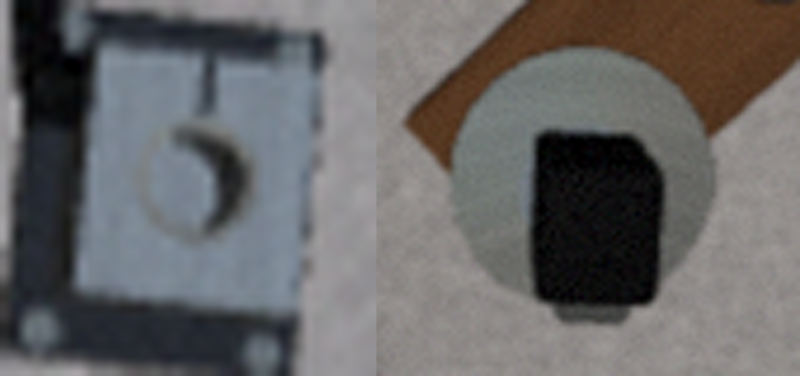

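```bash
python3 - <<'E'
from h import *
plan([(.4875,.127,.28,53.9),(.4875,.127,.187,53.9)])
E
```

```text
(0.4875, 0.127, 0.28, 53.9) shift [0.0531 0.0718 0.2414] turn [ 0.0002  0.0005 -0.0318]
(0.4875, 0.127, 0.187, 53.9) shift [0.    0.    0.372] turn [0. 0. 0.]
```

```bash
python3 -m jog '[[1,0.02,0.03,0,0,0,-0.01],[1,0.04,0.05,0,0,0,-0.02],[1,0.053,0.072,0.03,0,0,-0.032],[1,0.053,0.072,0.08,0,0,-0.032],[1,0.053,0.072,0.14,0,0,-0.032],[1,0.053,0.072,0.2,0,0,-0.032],[1,0.053,0.072,0.24,0,0,-0.032],[1,0.053,0.072,0.241,0,0,-0.032]]' | tail -3
python3 -m jog '[[1,0,0,0.04,0,0,0],[1,0,0,0.1,0,0,0],[1,0,0,0.17,0,0,0],[1,0,0,0.24,0,0,0],[1,0,0,0.31,0,0,0],[1,0,0,0.35,0,0,0],[1,0,0,0.372,0,0,0],[1,0,0,0.372,0,0,0]]' | tail -3
python3 - <<'E'
from h import *
st(); im,K,e,Rc,c=cam("wrist"); cv2.imwrite("pics/w2.png",im[:,:,::-1])
print([proj((.4875,.127,z),K,e,Rc).round(1) for z in(.231,.157)])
E
```

```text
contact_force: [0.4, 1.0, 0.4]
grip_width: 0.0869
grasp_force: 0.0
contact_force: [0.6, -0.7, -0.7]
grip_width: 0.0871
grasp_force: 0.0
t 7.45 p [0.4876 0.1274 0.1868] yaw 53.95 F [ 0.6 -0.7 -0.7] w 0.0871 g 0.0 j [ 0.03  0.42  1.77  0.    0.95 -0.91]
[array([257.5, 276.8]), array([257.7, 221.6])]
```

View pics/w2.png

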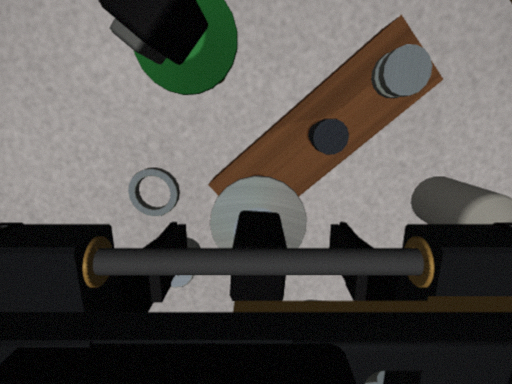

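The block is centred between the fingers (column 258 of 187–330), and the shade is centred at about (258,222) as predicted. I'll close the fingers now.

```bash
python3 -m jog '[[0.5,0,0,0,0,0,0],[0.2,0,0,0,0,0,0],[0,0,0,0,0,0,0],[0,0,0,0,0,0,0],[0,0,0,0,0,0,0],[0,0,0,0,0,0,0],[0,0,0,0,0,0,0],[0,0,0,0,0,0,0]]'
python3 - <<'E'
from h import *
st(); plan([(.4875,.127,.287,53.9)])
E
```

```text
time_s: 8.5
tool_pos: [0.4875, 0.1275, 0.1868]
ee_rot: [0.309, 0.951, 0.0, -0.0]
contact_force: [-0.1, -0.6, -0.4]
grip_width: 0.0266
grasp_force: 29.0
t 8.5 p [0.4875 0.1275 0.1868] yaw 53.95 F [-0.1 -0.6 -0.4] w 0.0266 g 29.0 j [ 0.03  0.42  1.77  0.    0.95 -0.91]
(0.4875, 0.127, 0.287, 53.9) shift [-0.0009 -0.0016 -0.4009] turn [ 0.0001 -0.      0.0008]
```

```bash
python3 -m jog '[[0,0,0,-0.02,0,0,0],[0,0,0,-0.06,0,0,0],[0,0,0,-0.11,0,0,0],[0,0,0,-0.18,0,0,0],[0,0,0,-0.26,0,0,0],[0,0,0,-0.33,0,0,0],[0,0,0,-0.38,0,0,0],[0,0,0,-0.4,0,0,0]]' | tail -3
python3 - <<'E'
from h import *
st()
# render predicted mouth circles (r=.015 and .012) on upscaled crops for both fixed cams
t=np.linspace(0,2*np.pi,60); tiles=[]
for n in["top","scene"]:
    im,K,e,Rc,c=cam(n); B=(.482,-.2015,.058); u=proj(B,K,e,Rc); print(n,u)
    x0,y0=int(u[0])-20,int(u[1])-20; s=10
    a=cv2.resize(im[y0:y0+40,x0:x0+40,::-1],(400,400),interpolation=cv2.INTER_CUBIC)
    for r in(.015,):
        pts=np.array([proj((B[0]+r*np.cos(q),B[1]+r*np.sin(q),.058),K,e,Rc) for q in t]); pts=((pts-[x0,y0]+.5)*s).astype(np.int32)
        cv2.polylines(a,[pts],True,(0,0,255),1)
    tiles.append(a); print(x0,y0)
cv2.imwrite("pics/b1.png",np.hstack(tiles))
E
```

```text
contact_force: [0.3, -0.7, -6.1]
grip_width: 0.0263
grasp_force: 29.0
t 9.5 p [0.4877 0.1274 0.2878] yaw 53.95 F [ 0.3 -0.7 -6.1] w 0.0263 g 29.0 j [ 0.03  0.28  1.65  0.    1.21 -0.91]
top [317.59249071 201.36312039]
297 181
scene [191.74964634 213.4622584 ]
171 193
```

View pics/b1.png

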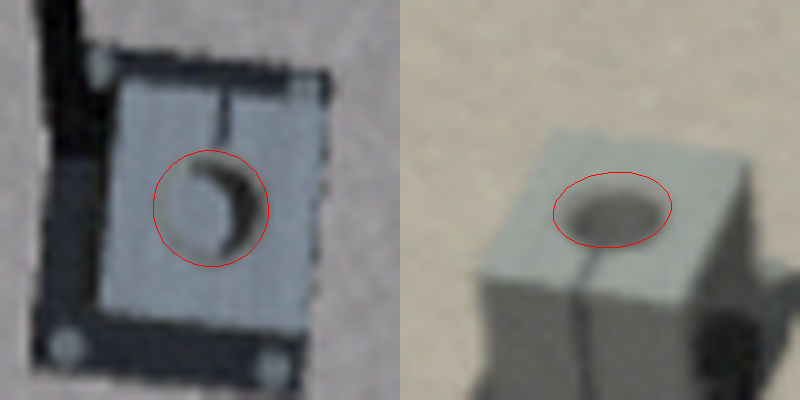

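```bash
python3 - <<'E'
from h import *
plan([(.485,-.04,.287,35),(.4815,-.2017,.287,17)])
E
```

```text
(0.485, -0.04, 0.287, 35) shift [-0.3859 -0.5474  0.0006] turn [0.0004 0.0004 0.3159]
(0.4815, -0.2017, 0.287, 17) shift [-0.5218 -0.3825  0.    ] turn [0.  0.  0.3]
```

```bash
python3 -m jog '[[0,-0.02,-0.03,0,0,0,0.02],[0,-0.07,-0.1,0,0,0,0.06],[0,-0.13,-0.19,0,0,0,0.11],[0,-0.2,-0.28,0,0,0,0.16],[0,-0.26,-0.37,0,0,0,0.21],[0,-0.32,-0.46,0,0,0,0.26],[0,-0.37,-0.52,0,0,0,0.3],[0,-0.386,-0.547,0,0,0,0.316]]' | tail -3
python3 -m jog '[[0,-0.03,-0.02,0,0,0,0.02],[0,-0.1,-0.07,0,0,0,0.06],[0,-0.2,-0.15,0,0,0,0.12],[0,-0.3,-0.22,0,0,0,0.18],[0,-0.4,-0.29,0,0,0,0.23],[0,-0.48,-0.35,0,0,0,0.28],[0,-0.522,-0.383,0,0,0,0.3],[0,-0.522,-0.383,0,0,0,0.3]]' | tail -3
python3 - <<'E'
from h import *
st(); o=manip.get_obs(); t=o["tool_pos"]; B=(.4815,-.2017,.058); tiles=[]
im,K,e,Rc,c=cam("scene")
print("foot pred",proj((t[0],t[1],t[2]-.174),K,e,Rc),"mouth",proj(B,K,e,Rc))
u=proj((t[0],t[1],.2),K,e,Rc); x0,y0=int(u[0])-40,int(u[1])-40; s=7
a=cv2.resize(im[y0:y0+85,x0:x0+70,::-1],(490,595),interpolation=cv2.INTER_CUBIC); q=np.linspace(0,2*np.pi,50)
for z,r in[(t[2]-.174,.011),(t[2]-.035,.011),(t[2]-.029,.034)]:
    pts=np.array([proj((t[0]+r*np.cos(v),t[1]+r*np.sin(v),z),K,e,Rc) for v in q]); cv2.polylines(a,[((pts-[x0,y0]+.5)*s).astype(np.int32)],True,(0,0,255),1)
pts=np.array([proj((B[0]+.015*np.cos(v),B[1]+.015*np.sin(v),.058),K,e,Rc) for v in q]); cv2.polylines(a,[((pts-[x0,y0]+.5)*s).astype(np.int32)],True,(0,255,0),1)
cv2.imwrite("pics/d1.png",a); print(x0,y0)
E
```

```text
contact_force: [0.4, 1.0, -6.0]
grip_width: 0.0267
grasp_force: 29.0
contact_force: [-0.8, 0.5, -6.1]
grip_width: 0.0262
grasp_force: 29.0
t 11.6 p [ 0.4814 -0.2019  0.2866] yaw 16.95 F [-0.8  0.5 -6.1] w 0.0262 g 29.0 j [-0.61  0.31  1.61  0.    1.22 -0.91]
foot pred [190.00951102 196.47378326] mouth [191.71824834 213.33063498]
147 127
```

View pics/d1.png

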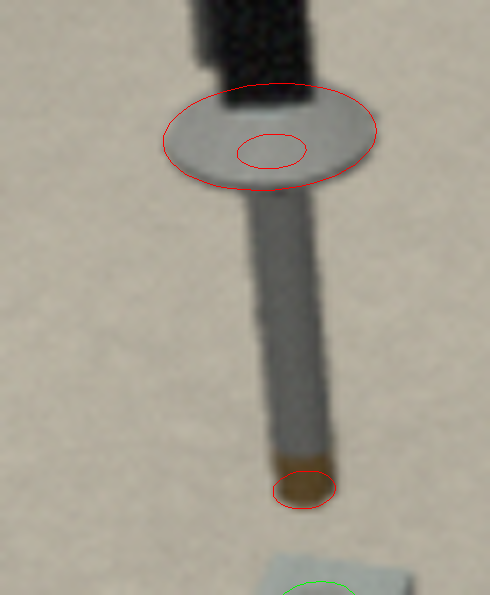

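The lamp hangs as predicted: the foot is on the red ring at crop (304,490), and the shade is on its ring too. I'll lower it into the bore.

```bash
python3 -m jog '[[0,0,0,0.03,0,0,0],[0,0,0,0.08,0,0,0],[0,0,0,0.13,0,0,0],[0,0,0,0.17,0,0,0],[0,0,0,0.2,0,0,0],[0,0,0,0.22,0,0,0],[0,0,0,0.235,0,0,0],[0,0,0,0.25,0,0,0]]'
python3 - <<'E'
from h import *
st()
E
```

```text
time_s: 12.65
tool_pos: [0.4817, -0.2019, 0.2243]
ee_rot: [0.595, 0.804, 0.0, 0.0]
contact_force: [0.6, -1.5, -6.1]
grip_width: 0.026
grasp_force: 29.0
t 12.65 p [ 0.4817 -0.2019  0.2243] yaw 16.99 F [ 0.6 -1.5 -6.1] w 0.026 g 29.0 j [-0.61  0.39  1.69  0.    1.07 -0.91]
```

```bash
python3 -m jog '[[0,0,0,0.015,0,0,0],[0,0,0,0.03,0,0,0],[0,0,0,0.05,0,0,0],[0,0,0,0.07,0,0,0],[0,0,0,0.09,0,0,0],[0,0,0,0.11,0,0,0],[0,0,0,0.12,0,0,0],[0,0,0,0.12,0,0,0]]' | head -4
python3 -m jog '[[0,0,0,0.002,0,0,0],[0,0,0,0.004,0,0,0],[0,0,0,0.006,0,0,0],[0,0,0,0.008,0,0,0],[0,0,0,0.01,0,0,0],[0,0,0,0.012,0,0,0],[0,0,0,0.012,0,0,0],[0,0,0,0.012,0,0,0]]' | head -6
```

```text
time_s: 13.65
tool_pos: [0.4814, -0.2017, 0.1941]
ee_rot: [0.595, 0.804, 0.0, -0.0]
contact_force: [0.9, -0.4, -6.2]
time_s: 14.65
tool_pos: [0.4818, -0.2019, 0.1918]
ee_rot: [0.595, 0.804, -0.0, 0.001]
contact_force: [0.1, 0.6, 2.6]
grip_width: 0.0264
grasp_force: 29.0
```

Floor contact shows the post is home. I'll open the fingers and let it settle, then turn them 90° about the lamp.

```bash
python3 -m jog '[[1,0,0,0,0,0,0],[1,0,0,0,0,0,0],[1,0,0,0,0,0,0],[1,0,0,0,0,0,0],[1,0,0,0,0,0,0],[1,0,0,0,0,0,0],[1,0,0,0,0,0,0],[1,0,0,0,0,0,0]]'|tail -3
python3 -m jog '[[1,0,0,0,0,0,0.05],[1,0,0,0,0,0,0.15],[1,0,0,0,0,0,0.27],[1,0,0,0,0,0,0.4],[1,0,0,0,0,0,0.53],[1,0,0,0,0,0,0.65],[1,0,0,0,0,0,0.72],[1,0,0,0,0,0,0.75]]' |tail -3
python3 -m jog '[[1,0,0,0,0,0,0.05],[1,0,0,0,0,0,0.15],[1,0,0,0,0,0,0.27],[1,0,0,0,0,0,0.4],[1,0,0,0,0,0,0.53],[1,0,0,0,0,0,0.65],[1,0,0,0,0,0,0.72],[1,0,0,0,0,0,0.75]]' |tail -3
python3 - <<'E'
from h import *
st(); im,K,e,Rc,c=cam("scene"); a=im[:,:,::-1]; w=cam("wrist")[0][:,:,::-1]
cv2.imwrite("pics/e1.png",np.hstack([cv2.resize(a[130:250,140:250],(385,420),interpolation=3),cv2.resize(w[150:330,170:350],(400,420),interpolation=3)]))
plan([(.4815,-.2019,.192,-73)])
E
```

```text
contact_force: [-0.4, -0.3, 0.1]
grip_width: 0.0863
grasp_force: 0.0
contact_force: [0.6, -0.2, -0.1]
grip_width: 0.0867
grasp_force: 0.0
contact_force: [0.4, -0.3, 0.8]
grip_width: 0.0869
grasp_force: 0.0
t 17.65 p [ 0.4814 -0.2017  0.1913] yaw -73.04 F [ 0.4 -0.3  0.8] w 0.0869 g 0.0 j [-0.61  0.43  1.72 -0.    0.99  0.66]
(0.4815, -0.2019, 0.192, -73) shift [-0.0001  0.0007 -0.0028] turn [0.     0.     0.0003]
```

View pics/e1.png

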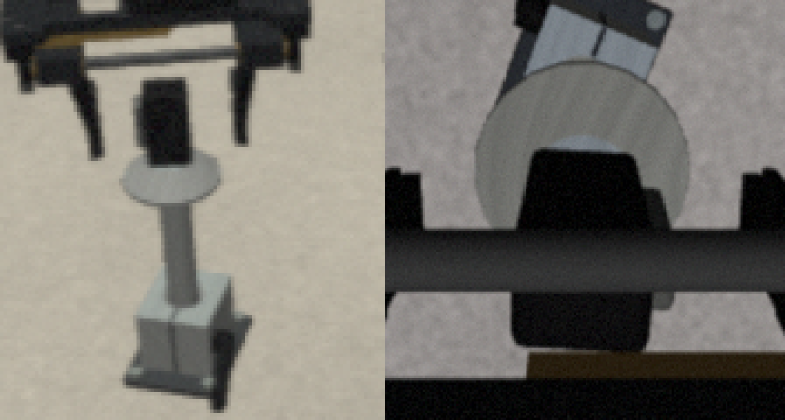

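The post stands upright in the bore, with its button on the right finger's side in the wrist view. I'll squeeze the button.

```bash
python3 -m jog '[[0.6,0,0.002,0,0,0,0],[0.4,0,0.002,0,0,0,0],[0.2,0,0.002,0,0,0,0],[0,0,0.002,0,0,0,0],[0,0,0.002,0,0,0,0],[0,0,0.002,0,0,0,0],[0,0,0.002,0,0,0,0],[0,0,0.002,0,0,0,0]]'
python3 - <<'E'
from h import *
st()
E
```

```text
time_s: 18.75
tool_pos: [0.4817, -0.2022, 0.1914]
ee_rot: [0.989, 0.148, 0.0, 0.0]
contact_force: [0.3, 0.2, 0.8]
grip_width: 0.0303
grasp_force: 29.5
t 18.75 p [ 0.4817 -0.2022  0.1914] yaw -73.01 F [0.3 0.2 0.8] w 0.0303 g 29.5 j [-0.61  0.43  1.72  0.    0.99  0.66]
```

```bash
python3 -m jog '[[0,0,0,-0.01,0,0,0],[0,0,0,-0.03,0,0,0],[0,0,0,-0.06,0,0,0],[0,0,0,-0.1,0,0,0],[0,0,0,-0.14,0,0,0],[0,0,0,-0.17,0,0,0],[0,0,0,-0.19,0,0,0],[0,0,0,-0.2,0,0,0]]'|tail -5
python3 -m jog '[[0,0,0,-0.01,0,0,0],[0,0,0,-0.04,0,0,0],[0,0,0,-0.08,0,0,0],[0,0,0,-0.12,0,0,0],[0,0,0,-0.15,0,0,0],[0,0,0,-0.175,0,0,0],[0,0,0,-0.188,0,0,0],[0,0,0,-0.192,0,0,0]]' | tail -5
python3 - <<'E'
from h import *
st(); im,K,e,Rc,c=cam("scene"); B=(.4815,-.2019); q=np.linspace(0,2*np.pi,50)
x0,y0,s=140,100,5; a=cv2.resize(im[y0:y0+120,x0:x0+120,::-1],(600,600),interpolation=3)
for z,r in[(.018+.14,.011),(.018+.245,.034),(.018+.145,.011)]:
    pts=np.array([proj((B[0]+r*np.cos(v),B[1]+r*np.sin(v),z),K,e,Rc) for v in q]); cv2.polylines(a,[((pts-[x0,y0]+.5)*s).astype(np.int32)],True,(0,0,255),1)
cv2.imwrite("pics/f1.png",a)
E
```

```text
tool_pos: [0.4816, -0.2022, 0.2416]
ee_rot: [0.989, 0.148, 0.0, 0.0]
contact_force: [0.8, -0.6, -1.7]
grip_width: 0.0304
grasp_force: 29.5
tool_pos: [0.4816, -0.2022, 0.2894]
ee_rot: [0.989, 0.148, 0.0, 0.0]
contact_force: [0.4, -0.8, -2.6]
grip_width: 0.0304
grasp_force: 29.5
t 20.75 p [ 0.4816 -0.2022  0.2894] yaw -73.01 F [ 0.4 -0.8 -2.6] w 0.0304 g 29.5 j [-0.61  0.31  1.6   0.    1.23  0.66]
```

View pics/f1.png

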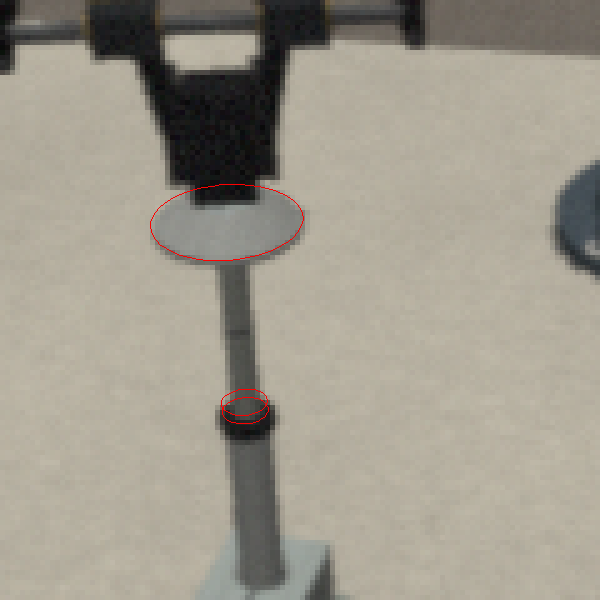

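The lamp is drawn up about 98 mm. The load is only the moving part's weight, so the tube still stands home. I'll creep 1 mm more for margin.

```bash
python3 -m jog '[[0,0,0,-0.001,0,0,0],[0,0,0,-0.002,0,0,0],[0,0,0,-0.003,0,0,0],[0,0,0,-0.004,0,0,0],[0,0,0,-0.004,0,0,0],[0,0,0,-0.004,0,0,0],[0,0,0,-0.004,0,0,0],[0,0,0,-0.004,0,0,0]]'
python3 - <<'E'
from h import *
print(manip.finish_job())
E
```

```text
time_s: 21.8
tool_pos: [0.4816, -0.2022, 0.2903]
ee_rot: [0.989, 0.148, -0.0, -0.0]
contact_force: [1.4, -0.1, -2.8]
grip_width: 0.0302
grasp_force: 29.5
the job is handed in; nothing more can be done
None
```

The lamp post stands home in the clamp block and the lamp is held with its button squeezed, drawn up about 99 mm, about 1 mm short of the second stop's end. The job is handed in at 21.8 s; no verdict was returned.

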